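# Start the hand nut on the clamping jig and run it home

### The job

Clamp the power adapter in the jig: set the loose hand nut upright over the jig's threaded post and, pressing only lightly, turn it backward (counter-clockwise from above) until you feel it drop into the thread start. Then turn it forward (clockwise) until the clamp strap is fully down on the adapter, stop when it comes tight without forcing the thread, and let go. Leave the eraser and the solder spool where they lie.

Things in the scene. Friction and masses are not known exactly. Their poses are not given: they have to be found in the camera images.
- nut: loose steel hand nut, 0.13 to 0.21 kg: round hub (44 mm diameter, 48 mm at the lower rim, 32 mm high, open below, closed on top) with an upright flat blade on top to grip: 50 mm long along the nut's x, 13 mm thick along y, from 32 to 60 mm above the rim. Origin: centre of the lower rim; z up
- nut_grip (a point): middle of the nut's blade, on the axis, 46 mm above the rim; axes as the nut's. Inside the 35 mm bore two lugs, at +x and -x in line with the blade, reach inward to 11 mm from the axis; their feet are 8 mm above the rim, they are 4.5 mm thick, 4 mm wide along the bore
- jig: fixed jig: base plate 120 mm (x) by 160 mm (y from -45 to +115) by 12 mm, with an upright threaded post, a guide pin (64 mm tall) 33 mm to the -y side of it, a power adapter 75 mm to the +y side, under the clamp strap. Origin: on the post's axis at bench height; z up
- post_top (a point): on the post's axis, level with the flat top of its thread, 72.5 mm above the bench. Thread 32 mm across, right-hand, two starts, 22 mm lead. A nut set on the post rests with its lugs on this flat, rim 64.5 mm above the bench. Two opposite gaps in the flat are the thread starts, with about 20 deg of play round a lug
- thread (a point): on the post's axis, 64 mm above bench. Where round the post the gaps stand differs each time, does not follow from any pose. At the counter-clockwise side of each gap a tooth stands 4 mm above the flat: turned counter-clockwise (up to half a turn) the lugs reach gap and tooth and the nut can drop; turned clockwise while on the flat they jam on the teeth (80 N is too much)
- strap_top (a point): fixed point on the post's axis, 54 mm above the bench: top of the raised strap's 50 mm disc, where the rim of the dropped nut rests (10.5 mm drop). From there 1.8 to 2.6 rad clockwise bring the lugs under the ridges, the first 0.4 to 1.2 rad freely, and draw nut and strap 4 to 5 mm down, where the nut comes tight (0.15 N m before, rising fast); friction holds it
- clamp (a joint): how far the clamp strap (grey bar 26 mm wide over post and adapter) is down, in m: 0 = up on its spring, 0.004 = its rubber pad meets the adapter, 0.005 = pad fully squeezed, hard stop; pushing it down takes 4 N at first, 14 N at the end
- eraser: eraser 21 x 42 x 12 mm, loose bystander; origin at the centre of its underside
- solder_spool: solder spool, 54 mm diameter, 30 mm high, loose bystander; origin at the centre of its underside
There are look-alikes about, which are no part of the job. Of the things that look like the nut, the middle-sized one is meant.

How it is judged:
On the way:
1. the nut has dropped into the thread start: upright on the post, its lower rim at most 57 mm above the bench (horizontal distance between nut and jig below 0.005 m and z of nut in the frame of jig between 0.044 and 0.057 m and angle between nut's own z axis and vertical below 0.15 rad), for 0.1 s.
At the end, for the whole second after the job is handed in: The nut stands upright (within 0.1 rad) on the post, centred within 4 mm, its rim less than 52.5 mm above the bench, screwed on so that it holds the clamp strap down by 3.5 mm or more (pad on the adapter); nut released and at rest (value of joint clamp above 0.0035 m and horizontal distance between nut and jig below 0.004 m and angle between nut's own z axis and vertical below 0.1 rad and z of nut in the frame of jig below 0.0525 m and linear speed of nut below 0.02 m/s); the robot touches nothing.
It fails at once if the thread is forced: more than 80 N between nut and jig (contact force between nut and jig above 80 N).
It fails at once if the eraser or the solder spool is moved more than 20 mm (distance of any of eraser, solder_spool from where it was at the start of the episode above 0.02 m).
It also fails if it takes over 61 s, if anything falls off the work surface, if the arm or the gripper's body presses on something with over 40 N, if the wrist force passes 120 N, or if a joint passes its speed limit or range.

### The arm

A 7-joint arm with a two-finger parallel gripper is mounted at the origin on a cart in front of the work surface, level with it; the furniture and walls round the work are solid. World frame = base frame: x ahead of the robot, y to its left, z up, the work surface at z = 0. Lengths are in m, angles in rad, forces in N, time in s.
With the tool pointing down it reaches from about 0.4 to 0.85 m from the base axis. Payload 10.4 kg.
Tool frame: the origin (TCP) lies on the centre line of the jaws, within the pads' length; the fingertips stand 11 mm ahead of it and the grasp point (between the pads) lies 8 mm behind it; z points along the fingers, y is the line along which they close (so a half turn about z gives the same grasp; the last joint's range is limited). The gripper opens to 87 mm and grips with 3 to 60 N. Pads are 19 mm wide; open, the fingers measure 117 mm over their backs; the gripper's body (75 mm by 190 mm) begins 51 mm behind the grasp point.
Start: joints at [-1.366, 0.332, -0.065, 1.46, 0.022, 1.35, -0.088], TCP at [0.141, 0.609, 0.234] pointing down, gripper open.
Joint ranges: [-2.6, 2.6], [-0.5, 2.12], [-1.47, 1.34], [0.16, 2.42], [-1.27, 4.41], [0.06, 2.06], [-2.6, 2.6]. Speed limits (rad/s): [2.22, 2.22, 2.79, 2.79, 3.14, 3.14, 3.14].

### API

Orientations are given as a unit quaternion [x, y, z, w].
In Python, from bench import r gives the robot as it stands.
- The arm moves only by the shell command python3 -m pendant 'ROWS' [OPENING] [FORCE]. ROWS is JSON, a list of rows, each a list of 4 numbers: the shift along the tool's x, y, z in m, then the turn about the tool's z in rad. A call has 1 to 8 rows; each row shifts and turns the commanded pose from where the row before left it, along the tool's axes as they then stand; what a row does not reach is not made up. A row lasts 1/12 s, in which the tool goes at most 41.7 mm and 7.16 degrees, less where a joint would pass 70% of its speed; a pose out of reach is approached as far as the arm can. A call with a gripper value outside its range is refused whole. OPENING is the opening, from 0 (shut) to 1 (fully open), set as the call begins (- or left out, the last holds). The fingers move at their own pace and stop on an object; FORCE is the grip in N (left out, the last holds). Time passes only in rows, so rows that do not move let the fingers close. It gives the time, the measured TCP pose, the force, the opening and the grip force at its end, in the units of the state.
- r.read_state(): the state, without advancing time (a new reading comes with each control period).
- r.camera(name): name is "scene" or "top" or "wrist"; returns a dict with "img" (400x640x3 uint8, red, green, blue), "camera_matrix" (3x3 intrinsics, pixels), "xyz" and "attitude" of the camera in the world. Camera axes: x right, y down, z forward; pixel columns grow to the right and rows downward; lengths in m; the calibration is good to about 2 mm. A picture is of the moment at which its call begins. There is no depth.
- r.close_job(): hands the job in; it is judged then, once.
Trained networks look in the newest picture that a camera, given by its name, has taken for a name from the list of things; names that differ only in an ending like _2 or _b are one class to them, and where a whole thing is asked for, a point or a joint stands for the part that bears it (a point fixed in the world has none). Each returns a list of dicts, best first, with "score" (0 to 1); they miss things now and then, are a little off and sometimes report something else, mostly with a low value. They report only what shows in the picture. A call takes as long as a camera call. They do not tell look-alikes from the thing itself.
- r.outline_of(thing, camera): "mask" (400x640 bool, what is visible of it) and "bbox" ([centre column, centre row, width, height] in pixels, round what is visible of it).
The state is a dict: "time": time; "joint_positions": joint angles; "joint_vel": joint speeds; "joint_torque": joint torques, N m; "ee_pos": TCP position; "eef_rot": TCP orientation; "ft_force": force on the tool from outside, world axes, zero at the start; "torque": the same for the moment, N m; "width": finger opening in m; "grip_force": force on a finger pad.
Only numpy, scipy, OpenCV 4.12 (cv2) and the standard library are available. Lean on these libraries where they do the work, as an engineer would, in place of code of your own. Each camera call takes 0.05 s, during which the arm holds its last target. There are 200 camera calls.

## Working session

There is one attempt and no reset: what is moved stays moved. The work goes in short steps, Python scripts to look and compute and a shell command to move; the robot and the scene stay as the last step left them, time stands still between calls to the robot, and variables do not carry over. Pictures are saved under pics/ and viewed, at most 10 in all, crops included, and the job is handed in when it is done.

```bash
ls; mkdir -p pics; python3 - <<'E'
from bench import r
import cv2,json
s=r.read_state();print({k:s[k] for k in('time','ee_pos','eef_rot','width','ft_force')})
for c in('scene','top'):
    d=r.camera(c);cv2.imwrite(f'pics/{c}0.png',d['img'][:,:,::-1]);print(c,d['camera_matrix'],d['xyz'],d['attitude'])
    for t in('nut','jig','clamp','eraser','solder_spool'):
        print(t,[(round(o['score'],2),[int(v) for v in o['bbox']]) for o in r.outline_of(t,c)])
E
```

```text
pics
{'time': 0.0, 'ee_pos': array([0.14104237, 0.60848738, 0.23275964]), 'eef_rot': array([ 1.13636865e-01,  9.93522101e-01, -7.02754029e-04, -5.63327603e-05]), 'width': 0.08703344411496039, 'ft_force': array([-0.55246836,  0.16515625, -0.0320045 ])}
scene [[520.98888585   0.         325.94371766]
 [  0.         520.98888585 197.97407613]
 [  0.           0.           1.        ]] [-0.02649828 -0.70877172  0.57603313] [ 0.81419557 -0.3382649   0.19109682 -0.43144459]
nut [(0.83, [401, 243, 29, 44]), (0.74, [355, 266, 38, 64]), (0.58, [348, 233, 16, 30])]
jig [(0.76, [285, 194, 92, 66])]
clamp [(0.89, [282, 175, 46, 31])]
eraser [(0.77, [267, 287, 23, 19])]
solder_spool []
top [[392.71916868   0.         311.98291033]
 [  0.         392.71916868 201.14663527]
 [  0.           0.           1.        ]] [ 0.31542957 -0.16991596  0.90054007] [ 0.73373777 -0.67072611  0.07207943 -0.08099336]
nut [(0.89, [387, 231, 33, 24]), (0.85, [393, 187, 25, 24])]
jig [(0.8, [274, 184, 74, 61])]
clamp [(0.65, [274, 182, 57, 19])]
eraser [(0.52, [342, 276, 16, 14]), (0.28, [390, 187, 18, 20])]
solder_spool [(0.92, [357, 135, 25, 24])]
```

```bash
python3 - <<'E'
import cv2,numpy as np
a=cv2.imread('pics/scene0.png')[120:330,200:480];b=cv2.imread('pics/top0.png')[100:310,200:480]
cv2.imwrite('pics/m.png',np.vstack([cv2.resize(a,(800,600))[::1],cv2.resize(b,(800,600))])[:,:])
cv2.imwrite('pics/m1.png',cv2.resize(a,(800,600),interpolation=2));cv2.imwrite('pics/m2.png',cv2.resize(b,(800,600),interpolation=2))
E
```

```text
(no output)
```

View pics/m1.png

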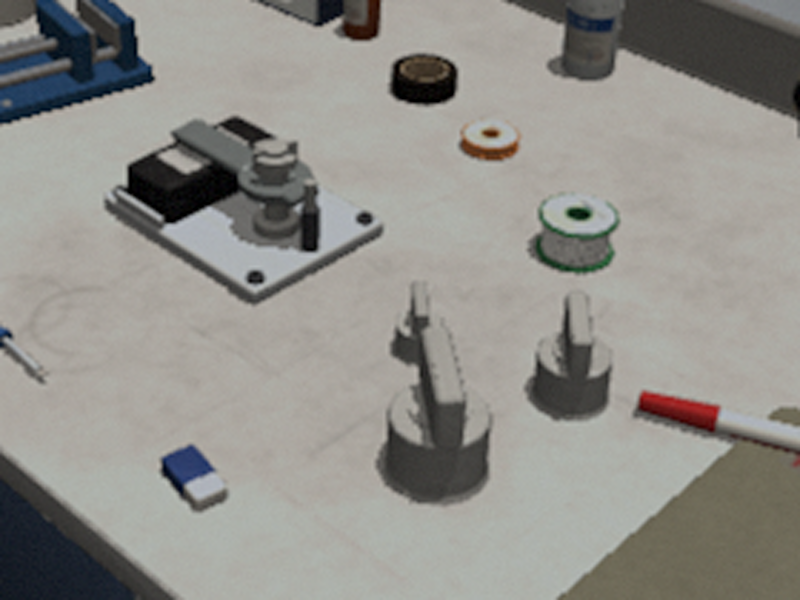

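View pics/m2.png

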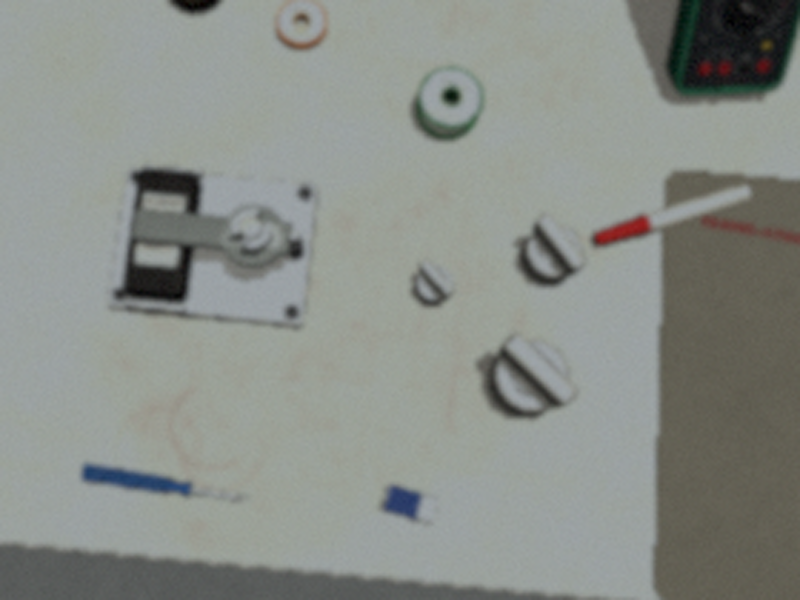

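The first crop shows three look-alikes, in scene pixels: large (355,266), small (348,233) and middle-sized (401,243). The second shows the same three in top pixels: large (387,231), small (351,199) and middle-sized (393,187). I choose the middle-sized one. The jig post is at about (287,182) in top.

```bash
cat > h.py <<'E'
import numpy as np,cv2
from scipy.spatial.transform import Rotation as R
from scipy.optimize import minimize
def proj(d,P):
    p=R.from_quat(d['attitude']).inv().apply(np.atleast_2d(P)-d['xyz']);q=p@np.array(d['camera_matrix']).T
    return q[:,:2]/q[:,2:]
def ray(d,uv,z):
    v=R.from_quat(d['attitude']).apply(np.linalg.solve(d['camera_matrix'],[uv[0],uv[1],1.]))
    return d['xyz']+v*(z-d['xyz'][2])/v[2]
def world(P,x,y,yaw,z=0):
    return R.from_euler('z',yaw).apply(P)+[x,y,z]
t=np.linspace(0,2*np.pi,40,endpoint=False)
cyl=lambda rad,z0,z1:np.array([[rad*np.cos(a),rad*np.sin(a),z] for a in t for z in(z0,z1)])
box=lambda x0,x1,y0,y1,z0,z1:np.array([[x,y,z] for x in(x0,x1) for y in(y0,y1) for z in(z0,z1)])
NUT=[np.vstack([cyl(.024,0,.004),cyl(.022,.004,.032)]),box(-.025,.025,-.0065,.0065,.032,.060)]
def sil(d,parts,pose,S=4):
    m=np.zeros((400*S,640*S),np.uint8)
    for P in parts:
        cv2.fillConvexPoly(m,cv2.convexHull(np.round(proj(d,world(P,*pose))*S+S/2-.5).astype(np.int32)),1)
    return cv2.resize(m.astype(np.float32),(640,400),interpolation=cv2.INTER_AREA)
def fit(views,parts,x,y,yaws,z=0):
    def cost(p):
        c=0
        for d,m in views:
            s=sil(d,parts,(p[0],p[1],p[2]/20,z));c+=np.abs(s-m).sum()/m.sum()
        return c
    best=None
    for yw in yaws:
        o=minimize(cost,[x,y,yw*20],method='Nelder-Mead',options=dict(initial_simplex=[[x,y,yw*20],[x+.008,y,yw*20],[x,y+.008,yw*20],[x,y,yw*20+5]],maxiter=90))
        if best is None or o.fun<best.fun:best=o
    return best.x[0],best.x[1],best.x[2]/20,best.fun
E
python3 - <<'E'
from h import *;from bench import r
ds,dt=r.camera('scene'),r.camera('top')
def near(c,uv,t='nut'):
    return min(r.outline_of(t,c),key=lambda o:np.hypot(o['bbox'][0]-uv[0],o['bbox'][1]-uv[1]))
a,b=near('scene',(401,243)),near('top',(393,187))
x,y,_=ray(dt,(393,187),.03);print(x,y)
f=fit([(ds,a['mask']),(dt,b['mask'])],NUT,x,y,[-2,-1.2,-.4,.4]);print('nut',f)
J=[box(-.06,.06,-.045,.115,0,.012),cyl(.0055,0,.001)+[0,-.033,0],np.vstack([cyl(.025,.05,.054)])]
print('post coarse',ray(dt,(287.5,182),.072))
pc=[(200+u*.35,100+v*.35) for u,v in((135,172),(318,185),(303,326),(110,308))]
C=np.array([ray(dt,p,.012) for p in pc]);print(C.round(3))
print(ray(dt,(357,135),.03),ray(dt,(342,276),.01),ray(dt,(387,231),.05))
for c,uv in(('scene',(401,243)),):
    o=near(c,uv);m=o['mask'];im=ds['img'].copy();s=sil(ds,NUT,f[:3]);print((s*m).sum(),m.sum(),s.sum())
E
```

```text
0.5561166000166768 -0.3317158967431726
nut (np.float64(0.556031962873914), np.float64(-0.33049647044914743), np.float64(-2.3817531350624974), np.float64(0.3374442055306709))
post coarse [ 0.53525182 -0.09399175  0.072     ]
[[ 0.596  0.012  0.012]
 [ 0.598 -0.14   0.012]
 [ 0.479 -0.139  0.012]
 [ 0.48   0.018  0.012]]
[ 0.67506378 -0.24148736  0.03      ] [ 0.34685166 -0.23166062  0.01      ] [ 0.45040905 -0.31949327  0.05      ]
843.875 857 946.4375
```

```bash
python3 -m pendant '[[-0.04,0,-0.008,0.065],[-0.04,0,-0.008,0.065],[-0.04,0,-0.008,0.065],[-0.04,0,-0.008,0.065],[-0.04,0,0,0.065],[-0.04,0,0,0.065],[-0.04,0,0,0.065],[-0.04,0,0,0.065]]'; python3 -m pendant '[[-0.04,0,0,0.065],[-0.04,0,0,0.065],[-0.04,0,0,0.065],[-0.04,0,0,0.065],[-0.04,0,0,0.065],[-0.04,0,0,0.065],[-0.04,0,0,0.065],[-0.04,0,0,0.065]]';  python3 -m pendant '[[-0.04,0,0,0.065],[-0.04,0,0,0.065],[-0.04,0,0,0.065],[-0.04,0,0,0.065],[-0.04,0,0,0.065],[-0.04,0,0,0.065],[0,0,0,0],[0,0,0,0]]'
python3 - <<'E'
from h import *;from bench import r
s=r.read_state();print(s['ee_pos'],s['eef_rot'],s['joint_positions'],s['ft_force'])
d=r.camera('wrist');cv2.imwrite('pics/w1.png',d['img'][:,:,::-1]);print(d['xyz'],d['attitude'])
for t in('nut','jig'):print([(o['score'],o['bbox']) for o in r.outline_of(t,'wrist')])
print(proj(d,[[.556,-.33,.03],[.5353,-.094,.0725]]))
E
```

```text
time: 1.52
ee_pos: [0.4269, 0.4686, 0.2656]
eef_rot: [0.367, 0.93, 0.0, 0.0]
ft_force: [0.6, 0.9, -0.1]
width: 0.0867
grip_force: 0.0
time: 2.18
ee_pos: [0.6037, 0.206, 0.2656]
eef_rot: [0.594, 0.805, 0.0, 0.0]
ft_force: [0.6, 1.4, 0.1]
width: 0.0871
grip_force: 0.0
time: 2.85
ee_pos: [0.636, -0.0319, 0.2659]
eef_rot: [0.739, 0.674, -0.0, 0.0]
ft_force: [0.6, 0.3, 0.2]
width: 0.087
grip_force: 0.0
[ 0.63604721 -0.03185565  0.26586602] [ 7.38985867e-01  6.73720786e-01 -6.90795724e-05  4.31594897e-04] [-0.42628076  0.3699852   0.54245416  1.40460465 -0.18930557  1.41846328
  0.02234765] [0.6267492  0.29920696 0.24257425]
[0.64295776 0.03834007 0.4174465 ] [ 0.99047592 -0.04572052 -0.00580609  0.12974352]
[(0.61, [254.9, 319.6, 22.7, 21.2])]
[(0.58, [243.7, 197.6, 103.9, 125.6])]
[[280.40713236 381.73029622]
 [233.70510918 244.28724257]]
```

View pics/w1.png

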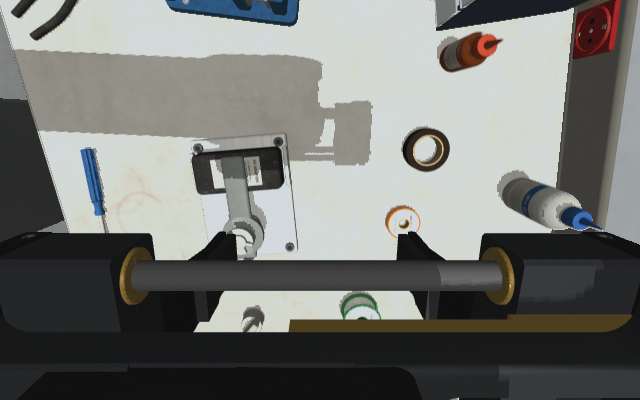

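The wrist view shows the jig at (243,198), with the post half visible near (240,238). The nuts lie below, behind the gripper. I'll move so that the post is in clear view, on the way to the nut.

```bash
python3 -m pendant '[[-0.029,-0.0166,0.015,0],[-0.029,-0.0166,0.015,0],[-0.029,-0.0166,0.015,0],[-0.029,-0.0166,0.015,0],[-0.029,-0.0166,0.015,0],[0,0,0,0],[0,0,0,0]]'
python3 - <<'E'
from h import *;from bench import r
s=r.read_state();print(s['ee_pos'],s['eef_rot'],s['joint_positions'],s['ft_force'])
d=r.camera('wrist');cv2.imwrite('pics/w2.png',d['img'][:,:,::-1]);np.save('w2.npy',d,allow_pickle=True)
for t in('nut','jig'):print([(o['score'],o['bbox']) for o in r.outline_of(t,'wrist')])
p=proj(d,[[.5353,-.094,.0725]])[0];print(p,d['xyz'],d['attitude'],d['camera_matrix'])
u,v=np.clip(p.astype(int),[130,100],[510,300])
cv2.imwrite('pics/w2c.png',cv2.resize(d['img'][v-100:v+100,u-130:u+130,::-1],(780,600),interpolation=2));print(u-130,v-100)
E
```

```text
time: 3.58
ee_pos: [0.5401, -0.1658, 0.1901]
eef_rot: [0.737, 0.675, -0.0, -0.001]
ft_force: [1.3, 0.7, 0.4]
width: 0.0872
grip_force: 0.0
[ 0.54011614 -0.16582566  0.19006723] [ 7.37482859e-01  6.75365596e-01 -1.36992947e-04 -5.71277696e-04] [-0.29601908  0.25054661  0.60261645  1.71034084 -0.15013118  1.22817908
  0.25493064] [1.3086546  0.65550851 0.37341707]
[(0.84, [253.8, 311.9, 56.3, 38.1]), (0.69, [307.6, 247.8, 29.9, 20.7]), (0.64, [343.1, 308.6, 37.0, 18.2])]
[(0.68, [303.9, 81.9, 137.7, 162.0])]
[302.29638838 116.11600387] [ 0.54696614 -0.09581422  0.34177361] [ 0.99066074 -0.04344324 -0.00622726  0.12909375] [[321.77710826   0.         316.49701197]
 [  0.         321.77710826 202.44752547]
 [  0.           0.           1.        ]]
172 16
```

View pics/w2c.png

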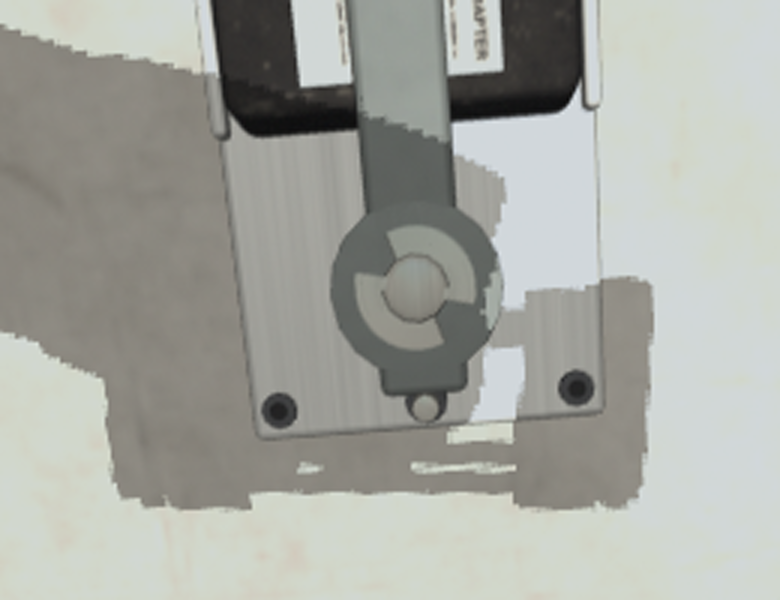

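The crop shows the post centre at full-picture pixel (310.7,111.7). The gaps in the flat are at upper-left, between (357,275) and (388,232), and at lower-right, between (475,303) and (440,347). Next I go to the nut.

```bash
python3 -m pendant '[[-0.0364,-0.0032,0,0],[-0.0364,-0.0032,0,0],[-0.0364,-0.0032,0,0],[-0.0364,-0.0032,0,0],[-0.0364,-0.0032,0,0],[-0.0364,-0.0032,0,0]]'; python3 -m pendant '[[0,0,0,0.12],[0,0,0,0.12],[0,0,0,0.12],[0,0,0,0.12],[0,0,0,0.12],[0,0,0,0.12],[0,0,0,0],[0,0,0,0]]'
python3 - <<'E'
from h import *;from bench import r
w=np.load('w2.npy',allow_pickle=True).item()
g=lambda u,v,z:ray(w,(172+u/3-.33,16+v/3-.33),z)
c=g(416,287,.0725);print('post',c,g(417,286,.054),'pin',g(426,408,.064),'strap dir',g(452,200,.054)-g(362,205,.054))
for p in((357,275),(388,232),(475,303),(440,347)):
    e=g(*p,.0725)-c;print('gap edge',np.degrees(np.arctan2(e[1],e[0])),np.hypot(*e[:2]))
s=r.read_state();print(s['ee_pos'],s['eef_rot'],s['joint_positions'])
d=r.camera('wrist');np.save('w3.npy',d,allow_pickle=True)
O=r.outline_of('nut','wrist');print([(o['score'],o['bbox']) for o in O])
p=proj(d,[[.556,-.33,.03]])[0];print(p)
o=min(O,key=lambda o:np.hypot(*(np.array(o['bbox'][:2])-p)))
f=fit([(d,o['mask'])],NUT,.556,-.33,[.76,.6,.9]);print(f)
im=d['img'].copy();k=(sil(d,NUT,f[:3])>.5).astype(np.uint8);cs,_=cv2.findContours(k,0,1);cv2.drawContours(im,cs,-1,(255,0,0),1)
u,v=np.clip(p.astype(int),[130,100],[510,300])
cv2.imwrite('pics/w3c.png',cv2.resize(im[v-100:v+100,u-130:u+130,::-1],(780,600),interpolation=2))
E
```

```text
time: 4.23
ee_pos: [0.5043, -0.3817, 0.1907]
eef_rot: [0.736, 0.677, 0.0, 0.0]
ft_force: [1.4, 0.2, 0.5]
width: 0.087
grip_force: 0.0
time: 4.9
ee_pos: [0.5042, -0.3804, 0.1905]
eef_rot: [0.927, 0.376, -0.0, 0.0]
ft_force: [0.2, 0.1, -0.8]
width: 0.0874
grip_force: 0.0
post [ 0.54211811 -0.09086841  0.0725    ] [ 0.54209629 -0.09027895  0.054     ] pin [ 0.54173156 -0.12409186  0.064     ] strap dir [ 0.0253024  -0.00090218  0.        ]
gap edge 163.88435010290823 0.01607544989288156
gap edge 112.6300723072529 0.015819039759490977
gap edge -19.67495682585159 0.01641493481496539
gap edge -72.6991310890439 0.017016254135969078
[ 0.50423515 -0.38042585  0.19046319] [ 9.26772047e-01  3.75624237e-01 -6.19201656e-05  3.60257107e-05] [-0.03163923  0.46631208  0.82007058  1.53671807 -0.34893527  1.29104991
  0.03147214]
[(0.81, [236.2, 190.4, 63.9, 79.1]), (0.68, [318.0, 112.5, 48.0, 60.1]), (0.59, [226.6, 70.0, 37.6, 37.6])]
[316.21525564 115.08657331]
(np.float64(0.556977216428914), np.float64(-0.3307137842778156), np.float64(0.7072977026278129), np.float64(0.03970440881763527))
```

View pics/w3c.png

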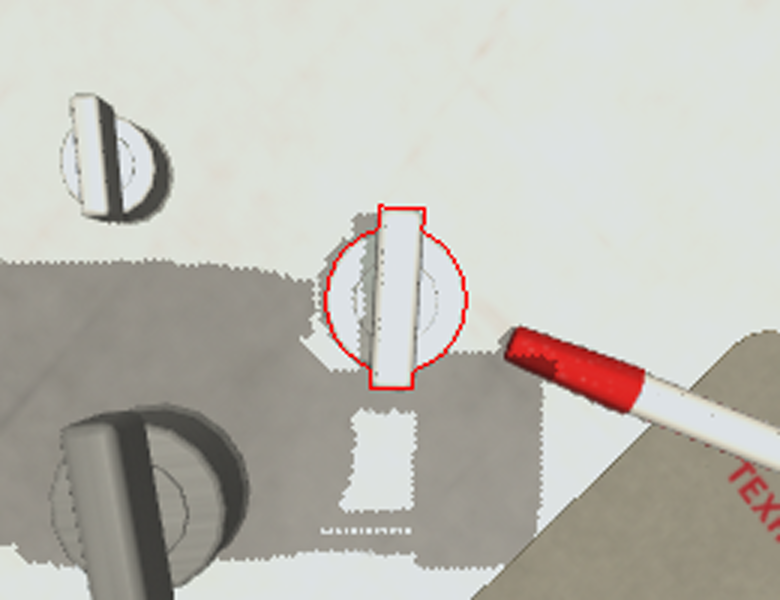

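The fit lies right on the middle-sized nut at crop (397,298), with the large and small ones at left, so the choice is confirmed. I'm going down to grip the blade.

```bash
python3 -m pendant '[[0.0363,0.0005,0,0.063],[0.0363,-0.0015,0,0],[0,0,0.036,0],[0,0,0.036,0],[0,0,0.036,0],[0,0,0.036,0],[0,0,0,0],[0,0,0,0]]' 0.6 40; python3 -m pendant '[[0,0,0,0],[0,0,0,0],[0,0,0,0],[0,0,0,0],[0,0,0,0],[0,0,0,0]]' 0 40
```

```text
time: 5.67
ee_pos: [0.5555, -0.3317, 0.0458]
eef_rot: [0.939, 0.344, -0.001, -0.001]
ft_force: [1.5, -1.3, 0.7]
width: 0.0527
grip_force: 0.0
time: 6.17
ee_pos: [0.5565, -0.3323, 0.0471]
eef_rot: [0.939, 0.343, 0.0, 0.0]
ft_force: [-0.2, -0.1, 0.4]
width: 0.0201
grip_force: 0.0
```

```bash
python3 -m pendant '[[0,0,0,0],[0,0,0,0],[0,0,0,0],[0,0,0,0],[0,0,-0.005,0],[0,0,-0.035,0],[0,0,-0.04,0],[0,0,-0.04,0]]' 0 40;python3 -m pendant '[[0,0,0,0],[0,0,0,0]]'; python3 - <<'E'
from bench import r
import numpy as np
s=r.read_state();print(s['joint_positions'],s['width'],s['ee_pos'],s['eef_rot'],s['ft_force'],s['torque'],s['grip_force'])
q=s['eef_rot'];print(np.degrees(2*np.arctan2(q[1],q[0])))
E
```

```text
time: 6.83
ee_pos: [0.5554, -0.3321, 0.1675]
eef_rot: [0.939, 0.343, -0.001, -0.0]
ft_force: [0.9, -0.8, -0.9]
width: 0.0127
grip_force: 40.0
time: 7.0
ee_pos: [0.5572, -0.3332, 0.1691]
eef_rot: [0.939, 0.343, 0.002, 0.002]
ft_force: [-0.3, 0.3, -1.9]
width: 0.0125
grip_force: 40.0
[-0.10781155  0.52175192  0.80350794  1.51491707 -0.3868106   1.26502323
 -0.12544796] 0.01247252528810629 [ 0.55716084 -0.33321161  0.169122  ] [0.93926672 0.34318069 0.00166504 0.00150411] [-0.25889558  0.30246308 -1.87860496] [-0.13096171  0.14716307  0.01018521] 39.9730187561363
40.14166090479139
```

```bash
python3 -m pendant '[[0.024,-0.0323,0,0],[0.024,-0.0323,0,0],[0.024,-0.0323,0,0],[0.024,-0.0323,0,0],[0.024,-0.0323,0,0],[0.024,-0.0323,0,0]]'; python3 -m pendant '[[0,0,0,-0.12],[0,0,0,-0.12],[0,0,0,-0.12],[0,0,0,-0.12],[0,0,0,-0.12],[0,0,0,-0.12],[0,0,0,-0.12],[0,0,0,-0.12]]';python3 -m pendant '[[0,0,0,0],[0,0,0,0],[0,0,0,0]]'; python3 - <<'E'
from h import *;from bench import r
s=r.read_state();p=s['ee_pos'];q=s['eef_rot'];a=2*np.arctan2(q[1],q[0]);print(s['joint_positions'],p,q,np.degrees(a),s['ft_force'])
out=[]
for c in('scene','top'):
    d=r.camera(c);np.save(f'{c}4.npy',d,allow_pickle=True)
    O=r.outline_of('nut',c);uv=proj(d,[[p[0],p[1],p[2]-.02]])[0];print(c,uv,[(o['score'],o['bbox']) for o in O])
    im=d['img'].copy()
    pose=(p[0]+.0014*np.cos(a),p[1]+.0014*np.sin(a),a)
    k=(sil(d,NUT,(*pose,p[2]-.0465))>.5).astype(np.uint8);cs,_=cv2.findContours(k,0,1);cv2.drawContours(im,cs,-1,(255,0,0),1)
    for z in(.0725,):
        cv2.polylines(im,[np.round(proj(d,cyl(.016,z,z)[::2]+[.5421,-.0907,0])).astype(np.int32)],True,(0,255,0),1)
    u,v=uv.astype(int);out.append(cv2.resize(im[v-60:v+60,u-40:u+40,::-1],(400,600),interpolation=cv2.INTER_NEAREST))
cv2.imwrite('pics/p4.png',np.hstack(out))
E
```

```text
time: 7.5
ee_pos: [0.54, -0.0892, 0.1652]
eef_rot: [0.939, 0.343, -0.001, -0.0]
ft_force: [0.5, 0.9, -1.0]
width: 0.0129
grip_force: 40.0
time: 8.17
ee_pos: [0.5404, -0.0911, 0.1651]
eef_rot: [0.672, 0.74, -0.001, -0.001]
ft_force: [-0.6, 0.2, -2.2]
width: 0.0129
grip_force: 40.0
time: 8.42
ee_pos: [0.5409, -0.0912, 0.1659]
eef_rot: [0.676, 0.737, -0.0, -0.0]
ft_force: [-0.3, 0.8, -1.8]
width: 0.0127
grip_force: 40.0
[-0.49042024  0.2407452   0.66323027  1.78373062 -0.15979967  1.17246827
  0.30713128] [ 0.54092546 -0.0912485   0.16587742] [ 6.76104670e-01  7.36805384e-01 -3.54269705e-04 -4.19069199e-04] 94.91999812726073 [-0.34465991  0.78397976 -1.76255012]
scene [295.76628794 138.07654715] [(0.72, [296.3, 135.9, 26.0, 39.0]), (0.59, [351.6, 265.9, 41.9, 66.1]), (0.57, [347.6, 233.2, 21.3, 27.7])]
top [284.08068281 169.45712575] [(0.63, [384.5, 232.7, 33.6, 26.6])]
```

View pics/p4.png

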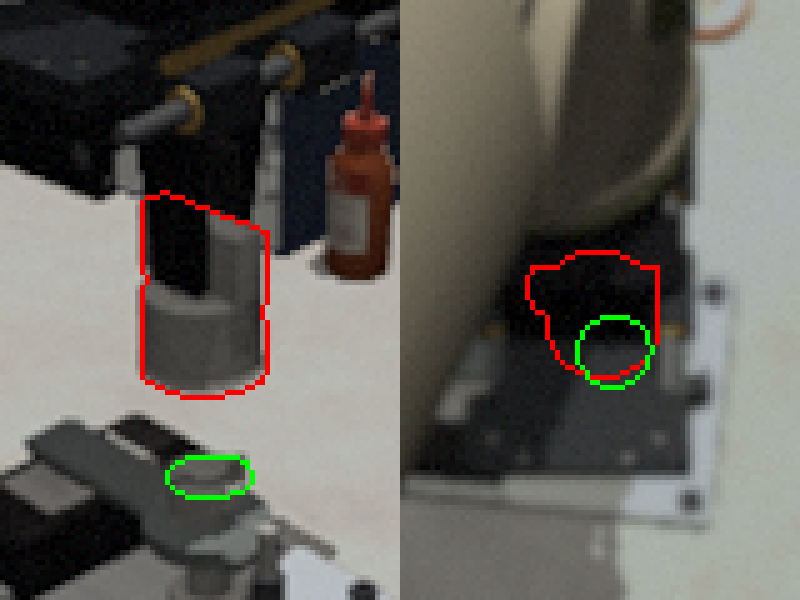

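The left (scene) crop shows the nut outline matching the held nut, with the post below it inside the green ring near (210,477). On the right (top) the gripper hides it. I'll lower until I feel contact.

```bash
python3 -m pendant '[[0,0,0.02,0],[0,0,0.022,0],[0,0,0,0],[0,0,0,0]]';for i in 1; do python3 -m pendant '[[0,0,0.002,0],[0,0,0.002,0],[0,0,0,0],[0,0,0,0]]'; done; python3 - <<'E'
from bench import r
s=r.read_state();print(s['ee_pos'],s['ft_force'],s['torque'])
E
```

```text
time: 8.95
ee_pos: [0.5407, -0.0913, 0.1241]
eef_rot: [0.675, 0.738, -0.001, -0.001]
ft_force: [0.0, -0.4, -0.9]
width: 0.0125
grip_force: 40.0
time: 9.28
ee_pos: [0.5416, -0.0913, 0.1211]
eef_rot: [0.675, 0.738, 0.0, 0.0]
ft_force: [-0.8, -0.2, -1.6]
width: 0.0131
grip_force: 40.0
[ 0.54162202 -0.09129121  0.12110561] [-0.77994005 -0.17927953 -1.59152078] [-0.10920217  0.10486326  0.01641505]
```

```bash
python3 -m pendant '[[0,0,0.002,0],[0,0,0.002,0],[0,0,0,0],[0,0,0,0]]'; python3 -m pendant '[[0,0,0.0015,0],[0,0,0.0015,0],[0,0,0,0],[0,0,0,0]]'
```

```text
time: 9.62
ee_pos: [0.5412, -0.0913, 0.1164]
eef_rot: [0.675, 0.738, -0.0, -0.0]
ft_force: [-0.2, 0.8, -0.5]
width: 0.0127
grip_force: 40.0
time: 9.95
ee_pos: [0.5412, -0.0914, 0.1134]
eef_rot: [0.675, 0.738, -0.0, -0.0]
ft_force: [1.5, -1.8, -2.1]
width: 0.0126
grip_force: 40.0
```

```bash
python3 -m pendant '[[0,0,0.001,0],[0,0,0.001,0],[0,0,0,0],[0,0,0,0]]'; python3 -m pendant '[[0,0,0.001,0],[0,0,0,0],[0,0,0,0]]'
```

```text
time: 10.28
ee_pos: [0.5413, -0.0914, 0.1114]
eef_rot: [0.675, 0.738, -0.0, 0.0]
ft_force: [-0.5, -1.0, -2.3]
width: 0.013
grip_force: 40.0
time: 10.53
ee_pos: [0.5415, -0.0914, 0.1108]
eef_rot: [0.675, 0.738, 0.0, 0.0]
ft_force: [0.0, -1.7, 3.7]
width: 0.013
grip_force: 40.0
```

Contact at the expected height. Now I turn backward.

```bash
python3 -m pendant '[[0,0,0.0005,-0.07],[0,0,0,-0.07],[0,0,0,-0.07],[0,0,0,-0.07],[0,0,0,0]]'; python3 -m pendant '[[0,0,0,-0.06],[0,0,0,-0.06],[0,0,0,0]]';
```

```text
time: 10.95
ee_pos: [0.5418, -0.0914, 0.1107]
eef_rot: [0.563, 0.826, 0.0, 0.0]
ft_force: [-1.5, -0.5, 6.2]
width: 0.0125
grip_force: 40.0
time: 11.2
ee_pos: [0.5418, -0.0914, 0.1106]
eef_rot: [0.513, 0.858, 0.0, 0.0]
ft_force: [0.4, -1.0, 4.5]
width: 0.0124
grip_force: 40.0
```

```bash
python3 -m pendant '[[0,0,0,-0.05],[0,0,0,-0.05],[0,0,0,0]]'
```

```text
time: 11.45
ee_pos: [0.5413, -0.0912, 0.11]
eef_rot: [0.471, 0.882, 0.0, -0.0]
ft_force: [1.0, -1.7, -0.3]
width: 0.0131
grip_force: 40.0
```

```bash
python3 -m pendant '[[0,0,0.001,-0.03],[0,0,0.001,-0.03],[0,0,0.001,0],[0,0,0,0]]'
```

```text
time: 11.78
ee_pos: [0.5411, -0.0913, 0.1066]
eef_rot: [0.446, 0.895, -0.0, -0.0]
ft_force: [0.7, -1.4, -2.2]
width: 0.0127
grip_force: 40.0
```

```bash
python3 -m pendant '[[0,0,0.002,0],[0,0,0.002,0],[0,0,0.001,0],[0,0,0,0],[0,0,0,0]]';python3 -m pendant '[[0,0,0.001,0],[0,0,0,0],[0,0,0,0]]'; python3 -c "
from bench import r
s=r.read_state();print(s['joint_positions'],s['torque'])"
```

```text
time: 12.2
ee_pos: [0.5411, -0.0913, 0.1018]
eef_rot: [0.444, 0.896, -0.0, -0.0]
ft_force: [0.2, -1.3, -2.1]
width: 0.0124
grip_force: 40.0
time: 12.45
ee_pos: [0.5413, -0.0913, 0.1009]
eef_rot: [0.444, 0.896, 0.0, -0.0]
ft_force: [-0.4, -1.7, -2.3]
width: 0.0128
grip_force: 40.0
[-0.38547888  0.30647025  0.54859212  1.8446144  -0.1834325   1.04083349
  0.88555212] [-0.30122793 -0.10059877 -0.04473537]
```

```bash
python3 -m pendant '[[0,0,0.0008,0],[0,0,0.0004,0],[0,0,0,0],[0,0,0,0]]'
```

```text
time: 12.78
ee_pos: [0.5414, -0.0913, 0.1001]
eef_rot: [0.444, 0.896, 0.0, 0.0]
ft_force: [-2.9, -0.6, 3.8]
width: 0.0122
grip_force: 40.0
```

```bash
python3 -m pendant '[[0,0,0,0.08],[0,0,0,0.08],[0,0,0,0.08],[0,0,0,0.08],[0,0,0,0]]'; python3 -m pendant '[[0,0,0,0.06],[0,0,0,0.06],[0,0,0,0]]' ; python3 -c "
from bench import r
s=r.read_state();print(s['torque'],s['ee_pos'])"
```

```text
time: 13.2
ee_pos: [0.5418, -0.0915, 0.1002]
eef_rot: [0.583, 0.813, 0.0, 0.001]
ft_force: [-0.2, -1.7, 3.8]
width: 0.0125
grip_force: 40.0
time: 13.45
ee_pos: [0.5417, -0.0915, 0.1001]
eef_rot: [0.629, 0.777, 0.0, 0.0]
ft_force: [0.1, -1.5, 3.9]
width: 0.0128
grip_force: 40.0
[-0.49760742 -0.04257536 -0.07808967] [ 0.54172361 -0.09146345  0.10013175]
```

```bash
python3 -m pendant '[[0,0,0,0.06],[0,0,0,0.06],[0,0,0,0]]' ; python3 -c "
from bench import r
s=r.read_state();print(s['torque'],s['ee_pos'])"
```

```text
time: 13.7
ee_pos: [0.5416, -0.0915, 0.1001]
eef_rot: [0.674, 0.738, 0.0, 0.0]
ft_force: [-0.8, -2.1, 4.6]
width: 0.0127
grip_force: 40.0
[-0.5143252  -0.00664533 -0.05990565] [ 0.5416311  -0.09146246  0.10006597]
```

```bash
for i in 1 ; do python3 -m pendant '[[0,0,0,0.06],[0,0,0,0.06],[0,0,0,0]]'; python3 -c "
from bench import r
print(r.read_state()['torque'])"; python3 -m pendant '[[0,0,0,0.06],[0,0,0,0.06],[0,0,0,0]]'; python3 -c "
from bench import r
print(r.read_state()['torque'])"; done
```

```text
time: 13.95
ee_pos: [0.5416, -0.0914, 0.1]
eef_rot: [0.717, 0.697, 0.0, 0.0]
ft_force: [-0.1, -2.6, 3.1]
width: 0.0129
grip_force: 40.0
[-0.59757254 -0.11982715 -0.0180625 ]
time: 14.2
ee_pos: [0.5414, -0.0915, 0.0997]
eef_rot: [0.757, 0.653, -0.0, 0.0]
ft_force: [0.8, -2.8, 0.8]
width: 0.013
grip_force: 40.0
[-0.69604842 -0.3857952  -0.02944307]
```

The thread has engaged, so I'll follow it down at about 3.5 mm/rad.

```bash
python3 -m pendant '[[0,0,0.0003,0.06],[0,0,0.0003,0.06],[0,0,0.0002,0.06],[0,0,0,0]]'; python3 -m pendant '[[0,0,0.0002,0.06],[0,0,0.0002,0.06],[0,0,0.0002,0.06],[0,0,0,0]]'; python3 -c "
from bench import r
print(r.read_state()['torque'])"
```

```text
time: 14.53
ee_pos: [0.5415, -0.0915, 0.0991]
eef_rot: [0.813, 0.582, 0.0, 0.0]
ft_force: [0.3, -2.4, 2.4]
width: 0.0126
grip_force: 40.0
time: 14.87
ee_pos: [0.5415, -0.0916, 0.0985]
eef_rot: [0.862, 0.507, 0.0, 0.0]
ft_force: [1.2, -2.4, 2.7]
width: 0.0127
grip_force: 40.0
[-0.92470897 -0.29906682 -0.00735173]
```

```bash
python3 -m pendant '[[0,0,0.0002,0.06],[0,0,0.0002,0.06],[0,0,0.0002,0.06],[0,0,0.0002,0.06],[0,0,0,0]]'; python3 -m pendant '[[0,0,0.0002,0.06],[0,0,0.0002,0.06],[0,0,0.0002,0.06],[0,0,0,0]]'; python3 -c "
from bench import r
print(r.read_state()['torque'])"
```

```text
time: 15.28
ee_pos: [0.5415, -0.0916, 0.0977]
eef_rot: [0.916, 0.4, 0.0, 0.0]
ft_force: [1.2, -3.9, 2.2]
width: 0.0128
grip_force: 40.0
time: 15.62
ee_pos: [0.5414, -0.0916, 0.097]
eef_rot: [0.949, 0.316, 0.0, 0.0]
ft_force: [0.9, -4.7, 1.5]
width: 0.0126
grip_force: 40.0
[-1.16754796 -0.25410851  0.04331966]
```

```bash
python3 -m pendant '[[0,0,0.0002,0.06],[0,0,0.0002,0.06],[0,0,0,0]]';python3 -c "
from bench import r
print(r.read_state()['torque'])"; python3 -m pendant '[[0,0,0.0002,0.05],[0,0,0.0002,0.05],[0,0,0,0]]'; python3 -c "
from bench import r
print(r.read_state()['torque'])"
```

```text
time: 15.87
ee_pos: [0.5414, -0.0916, 0.0966]
eef_rot: [0.966, 0.259, 0.0, 0.0]
ft_force: [1.4, -4.5, 2.3]
width: 0.013
grip_force: 40.0
[-1.24520138 -0.26622726  0.07194675]
time: 16.12
ee_pos: [0.5414, -0.0916, 0.0963]
eef_rot: [0.978, 0.211, 0.0, 0.0]
ft_force: [1.9, -4.8, 3.7]
width: 0.0125
grip_force: 40.0
[-1.21649678 -0.24877099  0.13098435]
```

```bash
python3 -m pendant '[[0,0,0.0001,0.04],[0,0,0.0001,0.04],[0,0,0,0]]';python3 -c "
from bench import r
print(r.read_state()['torque'])"; python3 -m pendant '[[0,0,0.0001,0.04],[0,0,0,0]]'; python3 -c "
from bench import r
print(r.read_state()['torque'])"
```

```text
time: 16.37
ee_pos: [0.5414, -0.0916, 0.096]
eef_rot: [0.985, 0.171, 0.0, 0.0]
ft_force: [1.3, -5.1, 2.3]
width: 0.0125
grip_force: 40.0
[-1.29013907 -0.26477181  0.21328506]
time: 16.53
ee_pos: [0.5414, -0.0916, 0.0959]
eef_rot: [0.988, 0.152, 0.0, 0.0]
ft_force: [1.9, -4.7, 1.9]
width: 0.0123
grip_force: 40.0
[-1.31593792 -0.28207873  0.26320636]
```

Tight: torque is about 0.27 N m and the strap is about 4.3 mm down. Release.

```bash
python3 -m pendant '[[0,0,0,0],[0,0,0,0],[0,0,0,0],[0,0,0,0],[0,0,0,0],[0,0,0,0]]' 0.4; python3 -m pendant '[[0,0,-0.01,0],[0,0,-0.03,0],[0,0,-0.04,0],[0,0,-0.04,0],[-0.04,0,0,0],[-0.04,0,0,0],[0,0,0,0],[0,0,0,0]]'; python3 - <<'E'
from h import *;from bench import r
out=[]
for c in('scene','wrist'):
    d=r.camera(c);im=d['img'].copy()
    O=r.outline_of('nut',c);uv=proj(d,[[.5421,-.0907,.07]])[0];o=min(O,key=lambda o:np.hypot(*(np.array(o['bbox'][:2])-uv)));print(c,uv,o['score'],o['bbox'])
    for z in (.0495,.054):
        f=fit([(d,o['mask'])],NUT,.5421,-.0907,[.3],z);print(z,f)
    k=(sil(d,NUT,(*f[:3],.0495))>.5).astype(np.uint8);cs,_=cv2.findContours(k,0,1)
    u,v=np.clip(uv.astype(int),60,339);out.append(cv2.resize(im[v-60:v+60,u-40:u+40,::-1],(400,600),interpolation=2))
cv2.imwrite('pics/p5.png',np.hstack(out))
E
```

```text
time: 17.03
ee_pos: [0.5412, -0.091, 0.0958]
eef_rot: [0.989, 0.15, -0.0, -0.0]
ft_force: [-0.3, -0.5, -0.7]
width: 0.0337
grip_force: 0.0
time: 17.7
ee_pos: [0.4715, -0.113, 0.218]
eef_rot: [0.989, 0.149, 0.002, -0.003]
ft_force: [-0.3, 1.2, -0.1]
width: 0.0348
grip_force: 0.0
scene [296.54432311 173.98555851] 0.58 [296.9, 167.2, 23.8, 37.5]
0.0495 (np.float64(0.5438275574380815), np.float64(-0.08639125142402075), np.float64(0.35951406453387846), np.float64(0.08016666666666666))
0.054 (np.float64(0.5390642528326015), np.float64(-0.09169863648751653), np.float64(0.37863842558284305), np.float64(0.09141666666666666))
wrist [316.99207386 114.78919171] 0.67 [440.2, 174.6, 35.7, 28.3]
0.0495 (np.float64(0.5065388536027788), np.float64(-0.10287033966088856), np.float64(0.524945894360024), np.float64(3.641477932636469))
0.054 (np.float64(0.5062570108441009), np.float64(-0.10229153509044298), np.float64(0.34388310508598374), np.float64(3.726263066202091))
```

View pics/p5.png

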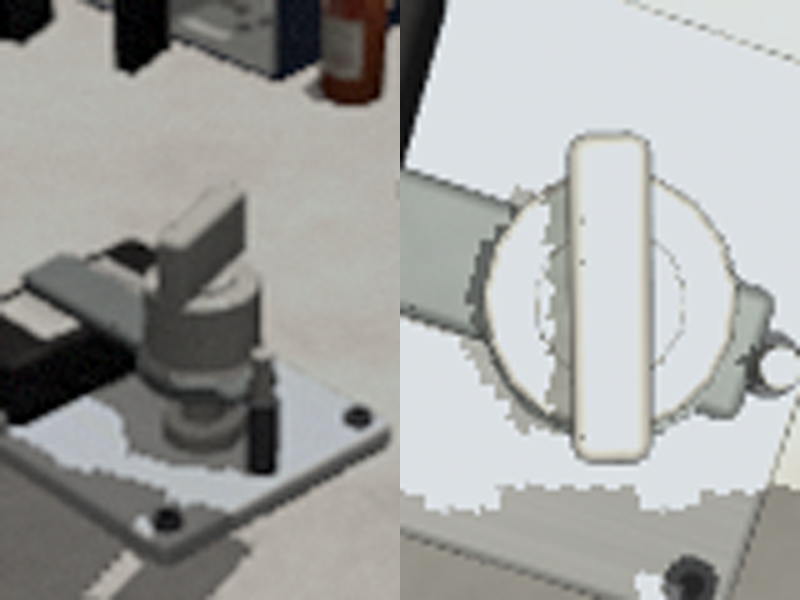

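Both crops show the nut upright on the strap disc, blade at the released angle (not backed off), and the gripper clear. Handing in.

```bash
python3 -c "
from bench import r
print(r.close_job())"
```

```text
the job is handed in; nothing more can be done
None
```

I handed the job in at about 18 s. The middle-sized nut dropped into the thread start and was turned clockwise until tight at about 0.27 N m. By my estimate from arm height the strap is about 4.3 mm down. The nut is released with the arm clear, and I never touched the eraser or the spool; the hand-in returned no verdict.

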